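# Sort lamp parts into their recessed trays

## Robot

A 6-joint arm with a two-finger parallel gripper is mounted at the origin on the work surface. World frame = base frame: x ahead of the robot, y to its left, z up, the work surface at z = 0. Lengths are in mm, angles in rad, forces in N, time in s.
With the tool pointing down it reaches from about 350 to 975 mm from the base axis. Payload 7.1 kg.
Tool frame: the origin (TCP) lies midway between the tips of the shut fingers; the grasp point (between the pads) lies 19 mm behind it (ctrl.grip_depth is the distance from the TCP to the grasp point, in mm); z points along the fingers, y is the line along which they close (so a half turn about z gives the same grasp; the last joint's range is limited). The gripper opens to 88 mm and grips with 3 to 60 N. Pads are 20 mm wide; open, the fingers measure 115 mm over their backs; the gripper's body (75 mm by 178 mm) begins 61 mm behind the grasp point.
Start: joints at [1.186, 0.423, 1.63, -0, 1.089, -0.019], TCP at [223.528, 583.643, 185.075] pointing down, gripper open.
Joint ranges: [-3, 3], [-0.9, 2.11], [0.09, 2.58], [-1.31, 4.45], [0.11, 2.69], [-2.54, 2.54]. Speed limits (rad/s): [2.39, 2.39, 3.01, 3.14, 3.14, 3.14].

## Interface

Orientations are given as a rotation vector (axis times angle).
In Python, from workcell import ctrl, cams gives the robot as it stands.
- The arm moves only by the tool move_arm, never from a script. Its argument "steps" is a list of rows, each a list of 3 entries, a list of its own where there are three numbers: the shift along the tool's x, y, z in units of 25 mm (1.0 is 25 mm), then the turn about the tool's z in units of 5 degrees (1.0 is 5 degrees), then the closure, from 0 (fully open) to 1 (shut). A call has 1 to 20 rows; each row shifts and turns the commanded pose from where the row before left it, along the tool's axes as they then stand; what a row does not reach is not made up. A row lasts 1/12 s, in which the tool goes at most 41.7 mm and 7.16 degrees, less where a joint would pass 70% of its speed; a pose out of reach is approached as far as the arm can. A call is refused whole if a number of a shift passes 1 or a number of a turn 1, either way. A call with a gripper value outside its range is refused whole. The fingers move at their own pace and stop on an object; the grip force is fixed at half the most. Time passes only in rows, so rows that do not move let the fingers close. It gives the time, the measured TCP pose, the force, the opening and the grip force at its end, in the units of the state.
- ctrl.get_obs(): the state, without advancing time (a new reading comes with each control period).
- cams.get_image(name): name is "scene" or "top"; returns a dict with "image" (384x512x3 uint8, red, green, blue), "camera_matrix" (3x3 intrinsics, pixels), "k1" (the pictures are not rectified: a ray, as slopes to the right and down, at radius r is drawn at 1 + k1 r^2 times it, then the intrinsics apply), "xyz" and "rotation" of the camera in the world. Camera axes: x right, y down, z forward; pixel columns grow to the right and rows downward; lengths in mm; the calibration is good to about 2 mm. A picture is of the moment at which its call begins. There is no depth.
- ctrl.close_job(): hands the job in; it is judged then, once.
Trained networks look in the newest picture that a camera, given by its name, has taken for a name from the list of things; names that differ only in an ending like _2 or _b are one class to them, and where a whole thing is asked for, a point or a joint stands for the part that bears it (a point fixed in the world has none). Each returns a list of dicts, best first, with "p" (0 to 1); they miss things now and then, are a little off and sometimes report something else, mostly with a low value. They report only what shows in the picture. A call takes as long as a camera call. They do not tell look-alikes from the thing itself.
- cams.boxes_of(camera, thing): "rect" ([centre column, centre row, width, height] in pixels, round what is visible of it).
- cams.cut_out(camera, thing): "pixels" (384x512 bool, what is visible of it) and "rect" ([centre column, centre row, width, height] in pixels, round what is visible of it).
The state is a dict: "t": time; "qpos": joint angles; "qvel": joint speeds; "joint_torque": joint torques, N m; "ee_pos": TCP position; "orientation": TCP orientation; "ft_force": force on the tool from outside, world axes, zero at the start; "moment": the same for the moment, N m; "width": finger opening in mm; "grasp_force": force on a finger pad.
Only numpy, scipy, OpenCV 4.12 (cv2) and the standard library are available. Lean on these libraries where they do the work, as an engineer would, in place of code of your own. Each camera call takes 0.05 s, during which the arm holds its last target. There are 200 camera calls.

## Task

Sort the five white lamp parts that are scattered on the bench into the grey trays whose recesses fit them, one part to a recess: the two spotlight heads into the tray with two round recesses, the two driver boxes into the tray with two rectangular recesses, the trim ring into the small tray with the single large round recess. Each part must end right way up (as it stands now), fully down on the floor of its recess and let go. Leave the two small jars that stand between the trays upright where they are.

Things in the scene. Friction and masses are not known exactly. Their poses are not given: they have to be found in the camera images.
- head_a: First spotlight head: white plastic cylinder 44 mm in diameter, 60 mm tall, with grey rib lines and a black band and glass disc at its top; it stands upright on the bench (base down). Origin: centre of its base; z up along the cylinder. About 0.14 kg.
- head_b: Second spotlight head: white plastic cylinder 44 mm in diameter, 60 mm tall, with grey rib lines and a black band and glass disc at its top; it stands upright on the bench (base down). Origin: centre of its base; z up along the cylinder. About 0.14 kg; the same as the first.
- driver_a: First driver box: white plastic block, 74 mm long (its x axis), 36 mm wide (its y axis), 32 mm tall, with a paper label and small screw terminals on its top; it lies on the bench, label up, turned any way. Origin: centre of its underside; z up. About 0.11 kg.
- driver_b: Second driver box: white plastic block, 74 mm long (its x axis), 36 mm wide (its y axis), 32 mm tall, with a paper label and small screw terminals on its top; it lies on the bench, label up, turned any way. Origin: centre of its underside; z up. About 0.11 kg; the same as the first.
- trim_ring: Trim ring: white plastic ring, outer diameter 56 mm, inner diameter 42 mm, 30 mm tall, lying flat on the bench, hole upward. Origin: centre of its underside; z up along its axis. About 0.07 kg.
- head_tray: Tray for spotlight heads: grey block 85 mm (x) by 175 mm (y), with two round recesses 62 mm in diameter, black floors, centred at y = -43 mm and y = +43 mm, x = 0 in its frame; 22 mm high; recesses 16 mm deep, floors 6 mm above the bench. z up, origin at the centre of its underside. Fixed to the bench, yaw up to 0.25 rad either way.
- driver_tray: Tray for driver boxes: grey block 115 mm (x) by 175 mm (y), with two rectangular recesses, black floors, each 92 mm along x by 54 mm along y, centred at y = -43 mm and y = +43 mm, x = 0 in its frame; 22 mm high; recesses 16 mm deep, floors 6 mm above the bench. z up, origin at the centre of its underside. Fixed to the bench, yaw up to 0.25 rad either way.
- ring_tray: Tray for the trim ring: grey square block 105 by 105 mm with one round recess 76 mm in diameter, black floor, at its centre; 22 mm high; recesses 16 mm deep, floors 6 mm above the bench. z up, origin at the centre of its underside. Fixed to the bench, yaw up to 0.25 rad either way.
- screw_jar: Small pale jar of clear plastic with a steel lid, 34 mm in diameter, 40 mm tall, standing loose in the gap between two trays. Origin: centre of its underside; z up. Not to be moved.
- grease_jar: Small grey jar with a black lid, 36 mm in diameter, 35 mm tall, standing loose in the gap between two trays. Origin: centre of its underside; z up. Not to be moved.
There are look-alikes about, which are no part of the job. Leave any blue look-alike of the ring_tray alone.

How it is judged (in metres and radians):
At the end, for the whole second after the job is handed in: Each part lies within a recess of its own kind's tray (heads, drivers, ring): origin under 10 mm above the tray's underside (recess floor 6 mm), z axis within 0.12 rad of vertical, right way up, slower than 0.02 m/s and 0.2 rad/s (x of head_a in the frame of head_tray between -0.013 and 0.013 m and y of head_a in the frame of head_tray between -0.056 and 0.056 m and z of each of head_a, head_b in the frame of head_tray below 0.01 m and angle between each of head_a, head_b, driver_a, driver_b, trim_ring's own z axis and vertical below 0.12 rad and linear speed of each of head_a, head_b, driver_a, driver_b, trim_ring below 0.02 m/s and angular speed of each of head_a, head_b, driver_a, driver_b, trim_ring below 0.2 rad/s and x of head_b in the frame of head_tray between -0.013 and 0.013 m and y of head_b in the frame of head_tray between -0.056 and 0.056 m and x of driver_a in the frame of driver_tray between -0.014 and 0.014 m and y of driver_a in the frame of driver_tray between -0.057 and 0.057 m and z of each of driver_a, driver_b in the frame of driver_tray below 0.01 m and x of driver_b in the frame of driver_tray between -0.014 and 0.014 m and y of driver_b in the frame of driver_tray between -0.057 and 0.057 m and x of trim_ring in the frame of ring_tray between -0.014 and 0.014 m and y of trim_ring in the frame of ring_tray between -0.014 and 0.014 m and z of trim_ring in the frame of ring_tray below 0.01 m); the robot touches nothing.
It fails at once if the pale jar with the steel lid shifted more than 20 mm or tipped (distance of screw_jar from where it was at the start of the episode above 0.02 m or angle between screw_jar's own z axis and vertical above 0.5 rad).
It fails at once if the grey jar shifted more than 20 mm or tipped (distance of grease_jar from where it was at the start of the episode above 0.02 m or angle between grease_jar's own z axis and vertical above 0.5 rad).
It also fails if it takes over 115 s, if anything falls off the work surface, if the arm or the gripper's body presses on something with over 40 N, if the wrist force passes 120 N, or if a joint passes its speed limit or range.

## Working session

There is one attempt and no reset: what is moved stays moved. The work goes in short steps, Python scripts to look and compute and a tool call to move; the robot and the scene stay as the last step left them, time stands still between calls to the robot, and variables do not carry over. Pictures are saved under pics/ and viewed, at most 14 in all, crops included, and the job is handed in when it is done.

Besides the shell and the picture viewer there is one more tool, called after "Request:" by a JSON object that holds its "method" and its "body", one argument or row to a line. move_arm: Moves the arm, as the interface text tells. Its arguments: {"type":"object","properties":{"steps":{"type":"array"}},"required":["steps"]}

```bash
mkdir -p pics; ls; python3 - <<'E'
from workcell import ctrl,cams
import cv2
for c in ("top","scene"):
    d=cams.get_image(c); cv2.imwrite(f"pics/{c}0.png",cv2.resize(d["image"][:,:,::-1],(800,600)))
    print(c,d["camera_matrix"],d["k1"],d["xyz"],d["rotation"])
    for n in ["head_a","driver_a","trim_ring","head_tray","driver_tray","ring_tray","screw_jar","grease_jar"]:
        print(n,[(round(b["p"],2),[round(float(x)) for x in b["rect"]]) for b in cams.boxes_of(c,n)])
o=ctrl.get_obs();print(o)
E
```

```text
pics
top [[421.45034571   0.         249.69266991]
 [  0.         421.45034571 197.03356832]
 [  0.           0.           1.        ]] 0.022375802794109455 [ 232.26979157 -214.73158073 1262.65478019] [-2.13726497  2.14075891 -0.18576485]
head_a [(0.71, [274, 218, 13, 13]), (0.61, [117, 201, 22, 24])]
driver_a [(0.92, [64, 222, 27, 29]), (0.52, [226, 208, 17, 18])]
trim_ring [(0.71, [176, 191, 21, 23])]
head_tray [(0.96, [176, 150, 60, 43])]
driver_tray [(0.6, [77, 163, 65, 41])]
ring_tray [(0.83, [422, 217, 40, 39]), (0.72, [275, 149, 39, 41]), (0.58, [308, 262, 39, 38])]
screw_jar [(0.53, [129, 165, 13, 14]), (0.29, [77, 162, 62, 40])]
grease_jar [(0.64, [222, 166, 15, 12])]
scene [[417.29485641   0.         258.60448894]
 [  0.         417.29485641 191.64409798]
 [  0.           0.           1.        ]] -0.13172266989698408 [1111.64450968  449.00164161  902.68798528] [-1.01322499 -2.4032934   1.04003891]
head_a [(0.79, [352, 259, 21, 29]), (0.68, [246, 172, 11, 20])]
driver_a [(0.83, [413, 282, 31, 20]), (0.58, [270, 201, 28, 16])]
trim_ring [(0.85, [298, 235, 21, 21]), (0.63, [2
[... 267 characters left out ...]
8])]
{'t': 0.9, 'qpos': array([ 1.18599874e+00,  4.23062097e-01,  1.62990368e+00,  8.28579209e-07,
        1.08857860e+00, -1.89681338e-02]), 'qvel': array([ 3.47491561e-04,  1.68399018e-03,  1.36080310e-05, -3.84760403e-04,
        1.17744369e-03,  8.78386478e-04]), 'joint_torque': array([-2.34099189e-04, -5.44571328e+01, -2.74043781e+01,  6.43941807e-02,
        1.69645547e-02, -2.69220550e-05]), 'ee_pos': array([223.53216491, 583.65242366, 185.09729602]), 'orientation': array([5.71443492e-01, 3.08917472e+00, 7.45256301e-05]), 'ft_force': array([ 0.14509302, -1.10581632, -0.01919091]), 'moment': array([ 0.03372138,  0.05331718, -0.03652558]), 'grasp_force': 0.0, 'width': 87.90177007638871}
```

View pics/top0.png

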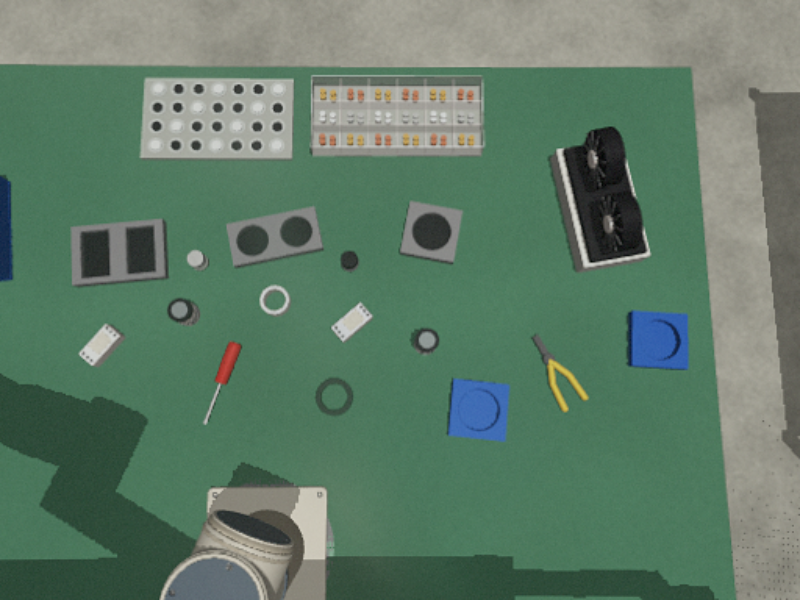

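View pics/scene0.png

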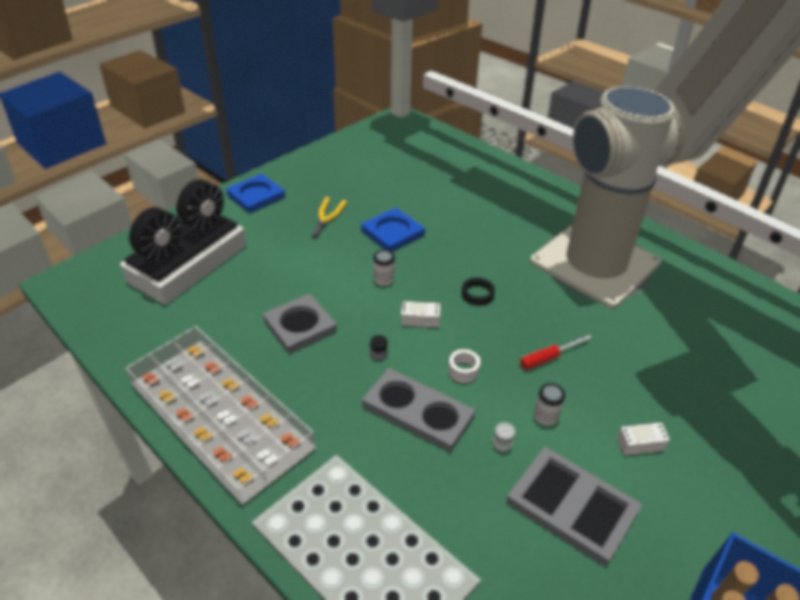

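The top view (800 px wide) shows:
- **Heads:** (180,310) and (427,340). The jars at (196,259) and (349,260) could be mistaken for them, but they are smaller.
- **Drivers:** (101,344) and (352,322).
- **Trim ring:** white, at (274,300). The black ring at (334,396) is a decoy.
- **Trays:** driver tray (118,252), head tray (275,237), grey ring tray (432,232). The blue trays at (479,410) and (658,340) are decoys.

Next I'll fit the poses from the masks.

```bash
cat > h.py <<'E'
import numpy as np, cv2
from workcell import ctrl,cams
from scipy.optimize import least_squares
from scipy.spatial.transform import Rotation as R
def cam(c):
    d=cams.get_image(c); d["R"]=R.from_rotvec(d["rotation"]).as_matrix() if np.size(d["rotation"])==3 else np.array(d["rotation"]); return d
def proj(d,P):
    q=(np.atleast_2d(P)-d["xyz"])@d["R"]; s=q[:,:2]/q[:,2:]; s=s*(1+d["k1"]*(s**2).sum(1,keepdims=True))
    K=d["camera_matrix"]; return s*K[0,0]+K[:2,2]
def unproj(d,uv,z):
    K=d["camera_matrix"]; s0=(np.array(uv,float)-K[:2,2])/K[0,0]; s=s0.copy()
    for _ in range(9): s=s0/(1+d["k1"]*(s@s))
    r=d["R"]@np.r_[s,1]; return d["xyz"]+r*(z-d["xyz"][2])/r[2]
t=np.linspace(0,2*np.pi,24,endpoint=False)
def cyl(r,h): b=np.c_[r*np.cos(t),r*np.sin(t)]; return np.r_[np.c_[b,0*t],np.c_[b,0*t+h]]
def box(a,b,h): return np.array([[x,y,z] for x in(-a/2,a/2) for y in(-b/2,b/2) for z in(0,h)])
M={"head_a":cyl(22,60),"driver_a":box(74,36,32),"trim_ring":cyl(28,30),"head_tray":box(85,175,22),"driver_tray":box(115,175,22),"ring_tray":box(105,105,22),"screw_jar":cyl(17,40),"grease_jar":cyl(18,35)}
def mom(poly):
    m=cv2.moments(poly.astype(np.float32)); return feat(m)
def feat(m):
    a=m["m00"]; return np.array([m["m10"]/a,m["m01"]/a,m["mu20"]/a/20,m["mu11"]/a/20,m["mu02"]/a/20])
def hull(d,n,p,z0=0):
    P=M[n]; c,s=np.cos(p[2]),np.sin(p[2])
    W=np.c_[p[0]+c*P[:,0]-s*P[:,1],p[1]+s*P[:,0]+c*P[:,1],P[:,2]+z0]
    return cv2.convexHull(proj(d,W).astype(np.float32))
def mask_hull(m):
    c,_=cv2.findContours(m.astype(np.uint8),0,2); return cv2.convexHull(np.vstack(c))
def fit(n,obs,p0,z0=0):
    # obs: list of (cam dict, mask)
    F=[feat(cv2.moments(m.astype(np.uint8),True)) if n!="trim_ring" else feat(cv2.moments(fill(m).astype(np.uint8),True)) for d,m in obs]
    rnd=n in("head_a","trim_ring","screw_jar","grease_jar")
    def f(p): return np.concatenate([(mom(hull(d,n,p,z0))-g)[:2 if rnd else 5] for (d,_),g in zip(obs,F)])
    best=None
    for y in ([0] if rnd else np.arange(-1.5,1.6,.5) if "driver_a"==n else [-.2,.2]):
        r=least_squares(f,[*p0,y],x_scale=[10,10,.1]); best=r if best is None or r.cost<best.cost else best
    return best
def fill(m): return cv2.fillConvexPoly(np.zeros(m.shape,np.uint8),mask_hull(m),1)
E
cat > m.py <<'E'
from h import *
D={c:cam(c) for c in("top","scene")}
vis={c:D[c]["image"][:,:,::-1].copy() for c in D}
for n in M:
    S={c:cams.cut_out(c,n) for c in D}
    for a in S["top"]:
        if a["p"]<.3: continue
        h=M[n][:,2].max(); p0=unproj(D["top"],a["rect"][:2],h*.8)[:2]
        r1=fit(n,[(D["top"],a["pixels"])],p0)
        e=proj(D["scene"],[[*r1.x[:2],h/2]])[0]
        b=[k for k in S["scene"] if np.hypot(*(np.array(k["rect"][:2])-e))<15]
        line=f"{n} p{a['p']:.2f} px{np.round(a['rect'])} top {r1.x.round(2)} c{r1.cost:.2f} A{a['pixels'].sum()/cv2.contourArea(hull(D['top'],n,r1.x)):.2f}"
        x=r1.x
        if b:
            r2=fit(n,[(D["scene"],b[0]["pixels"])],x[:2]); rb=fit(n,[(D["top"],a["pixels"]),(D["scene"],b[0]["pixels"])],x[:2]); x=rb.x
            line+=f" | scene {r2.x.round(2)} c{r2.cost:.2f} | both {rb.x.round(2)} c{rb.cost:.2f}"
        print(line)
        for c in D: cv2.polylines(vis[c],[(hull(D[c],n,x)).round().astype(int)],True,(0,0,255),1)
cv2.imwrite("pics/fit_top.png",cv2.resize(vis["top"][110:300,30:320],(800,524),interpolation=cv2.INTER_CUBIC))
cv2.imwrite("pics/fit_scene.png",cv2.resize(vis["scene"][130:380,150:450],(720,600),interpolation=cv2.INTER_CUBIC))
E
python3 m.py
```

```text
head_a p0.63 px[118. 200.  23.  21.] top [4.3042e+02 1.6548e+02 5.0000e-02] c0.01 A0.90 | scene [428.91 164.51   0.  ] c0.43 | both [ 4.2972e+02  1.6480e+02 -3.0000e-02] c0.41
head_a p0.48 px[274. 218.  15.  14.] top [ 371.15 -294.1     0.  ] c0.84 A1.01 | scene [ 374.11 -293.89   -0.  ] c0.00 | both [ 372.16 -292.54    0.  ] c0.58
driver_a p0.88 px[225. 208.  23.  21.] top [ 411.25 -151.06   -1.  ] c0.15 A0.95 | scene [ 411.25 -151.06   -1.  ] c0.79 | both [ 411.25 -151.06   -1.  ] c0.94
driver_a p0.85 px[ 66. 222.  26.  29.] top [367.69 318.9   -0.5 ] c0.30 A0.93 | scene [367.69 316.36  -0.5 ] c0.51 | both [367.63 318.28  -0.5 ] c1.14
trim_ring p0.48 px[178. 192.  20.  17.] top [450.67 -10.97  -0.  ] c1.95 A0.20 | scene [452.43 -10.97   0.  ] c1.45 | both [451.99 -10.97   0.  ] c3.45
head_tray p0.85 px[177. 152.  63.  42.] top [ 5.8146e+02 -4.6900e+00  2.0000e-01] c1.83 A1.03 | scene [ 5.8146e+02 -4.6900e+00  2.0000e-01] c0.72 | both [ 5.8146e+02 -4.6900e+00  2.0000e-01] c2.55
driver_tray p0.70 px[ 76. 162.  68.  41.] top [5.5073e+02 2.9772e+02 2.0000e-01] c0.77 A0.98 | scene [5.50
[... 293 characters left out ...]
+02 -7.3553e+02  3.3000e-01] c0.12 | both [ 3.7766e+02 -7.3553e+02 -2.0000e-01] c0.32
ring_tray p0.64 px[273. 148.  39.  40.] top [ 592.09 -297.07   -6.43] c2.56 A1.06 | scene [ 5.9465e+02 -3.0484e+02 -2.0000e-01] c0.72 | both [ 5.9262e+02 -3.0477e+02 -2.0000e-01] c0.54
ring_tray p0.56 px[307. 262.  37.  37.] top [ 2.4605e+02 -3.9152e+02  2.0000e-01] c0.36 A1.01 | scene [ 2.4605e+02 -3.9333e+02  2.0000e-01] c0.05 | both [ 2.4605e+02 -3.9152e+02  2.0000e-01] c0.48
screw_jar p0.71 px[127. 168.   8.  13.] top [535.05 142.15   0.  ] c0.72 A0.89 | scene [535.05 142.15   0.  ] c1.48 | both [533.28 145.86   0.  ] c0.04
grease_jar p0.56 px[ 76. 161.  61.  39.] top [549.95 297.89   0.  ] c0.00 A13.63
```

```bash
python3 - <<'E'
s=open('h.py').read()
s=s.replace("r=least_squares(f,[*p0,y],x_scale=[10,10,.1]);","r=minimize(lambda q:(f([q[0],q[1],q[2]/100])**2).sum(),[*p0,y*100],method='Nelder-Mead',options=dict(initial_simplex=np.array([*p0,y*100])+np.r_[np.zeros((1,3)),12*np.eye(3)])); r.x[2]/=100; r.cost=r.fun;")
s=s.replace("import least_squares","import minimize")
open('h.py','w').write(s)
E
python3 m.py
```

```text
head_a p0.54 px[274. 217.  17.   9.] top [ 3.7304e+02 -2.9185e+02  6.0000e-02] c0.00 A0.93 | scene [ 3.7573e+02 -2.9199e+02  1.0000e-01] c0.00 | both [ 3.7400e+02 -2.9217e+02  1.1000e-01] c0.30
driver_a p0.72 px[ 66. 220.  30.  28.] top [368.33 319.26  -0.72] c0.02 A0.97 | scene [369.75 316.86   2.49] c0.08 | both [368.96 317.88  -0.68] c0.65
driver_a p0.61 px[226. 208.  19.  20.] top [ 409.88 -150.15   -0.86] c0.13 A0.91 | scene [ 413.2  -152.69    2.3 ] c0.00 | both [ 411.25 -151.3     2.24] c0.90
trim_ring p0.61 px[178. 193.  21.  22.] top [ 4.5363e+02 -4.8400e+00 -3.0000e-02] c0.00 A0.55 | scene [ 4.5486e+02 -5.3700e+00  8.0000e-02] c0.00 | both [ 4.5418e+02 -5.1500e+00  1.8000e-01] c0.09
trim_ring p0.32 px[ 75. 162.  64.  45.] top [5.5057e+02 2.9967e+02 7.0000e-02] c0.00 A6.69
head_tray p0.85 px[177. 151.  64.  47.] top [5.8253e+02 2.0000e-01 2.3000e-01] c0.11 A1.04 | scene [5.8302e+02 4.2000e-01 2.0000e-01] c0.02 | both [5.8276e+02 3.2000e-01 2.1000e-01] c0.20
driver_tray p0.81 px[ 77. 162.  64.  38.] top [5.5184e+02 2.9942e+02 9.0000e-02] c0.05 A1.00 | scene [5.5095e+02 2.9879e+02 8.0000e-02] c0.41 | both [5.5135e+02 2.9905e+02 8.0000e-02] c0.55
ring_tray p0.79 px[274. 149.  40.  40.] top [ 5.9258e+02 -3.0416e+02 -8.0000e-02] c0.11 A1.04 | scene [ 5.9256e+02 -3.0562e+02 -4.0000e-01] c0.00 | both [ 5.9256e+02 -3.0512e+02 -3.6000e-01] c0.21
ring_tray p0.66 px[306. 262.  40.  41.] top [ 247.69 -388.44    0.88] c0.02 A1.02 | scene [ 2.4734e+02 -3.9208e+02 -6.0000e-02] c0.06 | both [ 2.4789e+02 -3.8959e+02  5.0000e-02] c0.51
ring_tray p0.59 px[421. 217.  35.  37.] top [ 3.7774e+02 -7.3510e+02 -2.5000e-01] c0.01 A1.00 | scene [ 3.8202e+02 -7.3415e+02 -2.7000e-01] c0.00 | both [ 378.89 -735.12    0.78] c0.56
grease_jar p0.58 px[224. 168.   6.  13.] top [ 5.3069e+02 -1.4579e+02  3.0000e-02] c0.00 A0.68 | scene [ 5.3457e+02 -1.4558e+02  4.0000e-02] c0.00 | both [ 5.3245e+02 -1.4596e+02  1.2000e-01] c0.71
```

View pics/fit_top.png

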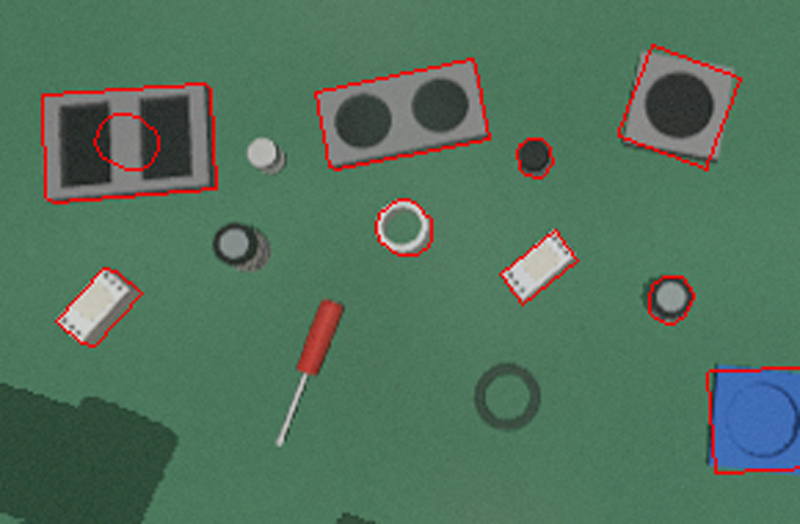

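View pics/fit_scene.png

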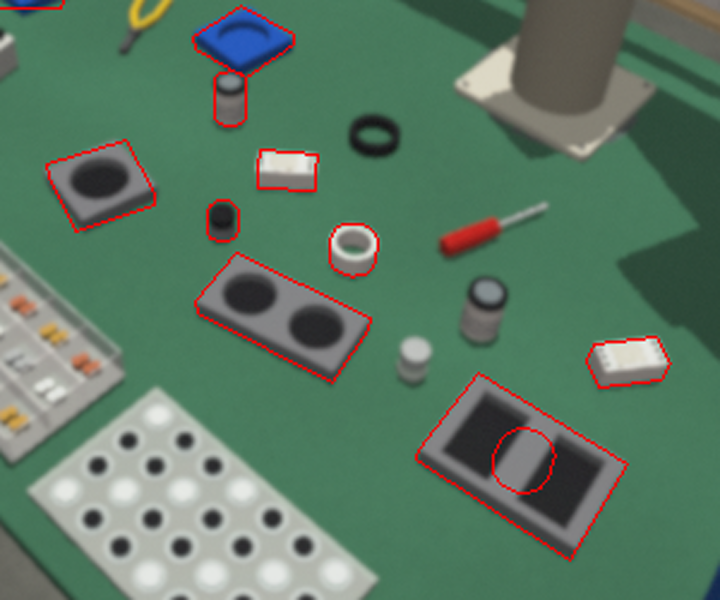

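The red outlines fit the chosen parts and trays closely in both crops. The only stray is a p 0.32 "ring" drawn on the driver tray, which I'm ignoring. Now a helper to turn targets into tool-axis units.

```bash
cat > g.py <<'E'
import sys,numpy as np
from workcell import ctrl
from scipy.spatial.transform import Rotation as R
o=ctrl.get_obs(); y=R.from_rotvec(o["orientation"]).as_matrix()[:,1]; p0=np.arctan2(y[1],y[0]); p=np.array(o["ee_pos"])
print("t",round(o["t"],2),"tcp",p.round(1),"phi",round(p0,3),"w",round(o["width"],1),"gf",o["grasp_force"],"ft",o["ft_force"].round(1))
# args: sequence of x,y,z,phi ('-' keeps)
for a in sys.argv[1:]:
    q=[c if v=='-' else float(v) for c,v in zip([*p,p0],a.split(','))]
    turn=(p0-q[3]); turn=(turn+np.pi/2)%np.pi-np.pi/2 ; p0=p0-turn
    ty=np.array([np.cos(p0),np.sin(p0),0]); tx=np.cross(ty,[0,0,-1]); d=np.array(q[:3])-p
    print(a,"turn",round(turn/np.radians(5),2),"then shift",np.round([d@tx/25,d@ty/25,-d[2]/25],2)); p=np.array(q[:3])
E
python3 g.py 368.6,318,130,0.87 -,-,19,-
```

```text
t 2.7 tcp [223.5 583.6 185.1] phi 1.205 w 87.8 gf 0.0 ft [ 0.2 -0.2  0.7]
368.6,318,130,0.87 turn 3.84 then shift [-11.29  -4.38   2.2 ]
-,-,19,- turn 0.0 then shift [0.   0.   4.44]
```

Request:
{"method": "move_arm", "body": {
  "steps": [
    [[0,0,0.55],0.96,0],
    [[0,0,0.55],0.96,0],
    [[0,0,0.55],0.96,0],
    [[0,0,0.55],0.96,0],
    [[-0.94,-0.365,0],0,0],
    [[-0.94,-0.365,0],0,0],
    [[-0.94,-0.365,0],0,0],
    [[-0.94,-0.365,0],0,0],
    [[-0.94,-0.365,0],0,0],
    [[-0.94,-0.365,0],0,0],
    [[-0.94,-0.365,0],0,0],
    [[-0.94,-0.365,0],0,0],
    [[-0.94,-0.365,0],0,0],
    [[-0.94,-0.365,0],0,0],
    [[-0.94,-0.365,0],0,0],
    [[-0.94,-0.365,0],0,0],
    [[0,0,0],0,0],
    [[0,0,0],0,0]
  ]
}}

```text
t: 4.2
ee_pos: [369.0, 317.5, 130.3]
orientation: [1.082, 2.949, 0.001]
ft_force: [-0.7, 0.3, -0.1]
width: 87.7
grasp_force: 0.0
```

```bash
python3 g.py 368.6,318,19,0.87; python3 - <<'E'
from h import *
d=cam("scene"); im=d["image"][:,:,::-1].copy(); o=ctrl.get_obs()
cv2.imwrite("pics/s1.png",cv2.resize(im[200:384,300:500],(640,589),interpolation=cv2.INTER_CUBIC))
E
```

```text
t 4.2 tcp [369.  317.5 130.3] phi 0.867 w 87.7 gf 0.0 ft [-0.7  0.3 -0.1]
368.6,318,19,0.87 turn -0.03 then shift [0.02 0.01 4.45]
```

View pics/s1.png

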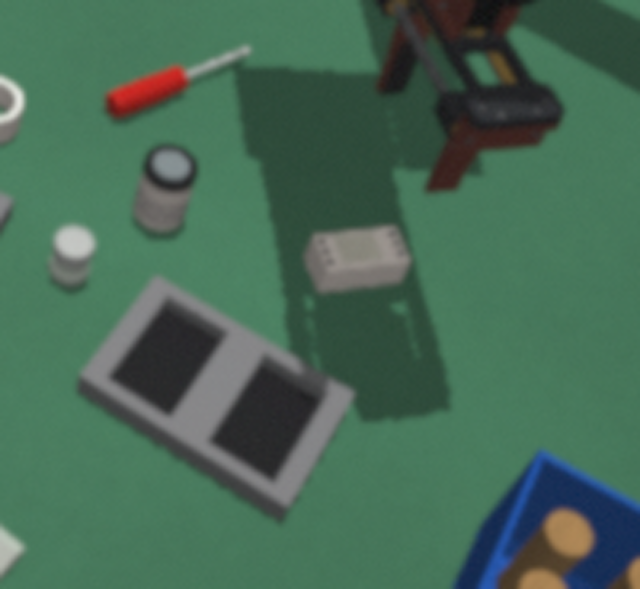

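The picture shows the open fingers at about (395,85) and (440,185), above and behind the driver at (357,258). That matches a TCP 130 mm above it, so I'm descending and gripping.

Request:
{"method": "move_arm", "body": {
  "steps": [
    [[0,0,0.89],0,0],
    [[0,0,0.89],0,0],
    [[0,0,0.89],0,0],
    [[0,0,0.89],0,0],
    [[0,0,0.89],0,0],
    [[0,0,0],0,0],
    [[0,0,0],0,1],
    [[0,0,0],0,1],
    [[0,0,0],0,1],
    [[0,0,0],0,1],
    [[0,0,0],0,1],
    [[0,0,0],0,1],
    [[0,0,0],0,1],
    [[0,0,0],0,1]
  ]
}}

```text
t: 5.42
ee_pos: [368.6, 318.2, 19.1]
orientation: [1.079, 2.95, 0.001]
ft_force: [-0.1, -0.5, -0.1]
width: 37.8
grasp_force: 0.0
```

```bash
python3 g.py 368.6,318,119,1.65 547.6,341.9,119,1.65 547.6,341.9,27,1.65
```

```text
t 5.42 tcp [368.6 318.2  19.1] phi 0.87 w 37.8 gf 0.0 ft [-0.1 -0.5 -0.1]
368.6,318,119,1.65 turn -8.94 then shift [ 0.   -0.01 -4.  ]
547.6,341.9,119,1.65 turn 0.0 then shift [-7.21  0.39 -0.  ]
547.6,341.9,27,1.65 turn 0.0 then shift [0.   0.   3.68]
```

Still closing (37.8 mm), so I'll wait a few more rows, then lift and turn.

Request:
{"method": "move_arm", "body": {
  "steps": [
    [[0,0,0],0,1],
    [[0,0,0],0,1],
    [[0,0,0],0,1],
    [[0,0,0],0,1],
    [[0,0,-0.4],0,1],
    [[0,0,-0.4],0,1],
    [[0,0,-0.4],0,1],
    [[0,0,-0.4],-0.9,1],
    [[0,0,-0.4],-0.9,1],
    [[0,0,-0.4],-0.9,1],
    [[0,0,-0.4],-0.9,1],
    [[0,0,-0.4],-0.9,1],
    [[0,0,-0.4],-0.9,1],
    [[0,0,-0.4],-0.9,1],
    [[0,0,0],-0.9,1],
    [[0,0,0],-0.9,1],
    [[0,0,0],-0.84,1]
  ]
}}

```text
t: 6.83
ee_pos: [368.8, 318.4, 120.4]
orientation: [-0.131, 3.137, 0.002]
ft_force: [0.3, 0.2, -0.6]
width: 0.5
grasp_force: 0.0
```

```bash
python3 g.py 547.6,341.9,119,1.65 547.6,341.9,27,1.65
```

```text
t 6.83 tcp [368.8 318.4 120.4] phi 1.654 w 0.5 gf 0.0 ft [ 0.3  0.2 -0.6]
547.6,341.9,119,1.65 turn 0.05 then shift [-7.2   0.37  0.06]
547.6,341.9,27,1.65 turn 0.0 then shift [0.   0.   3.68]
```

The gripper closed on nothing, so the grasp failed. Looking again.

```bash
python3 - <<'E'
from h import *
D={c:cam(c) for c in("top","scene")}
a=D["top"]["image"][190:260,20:140]; b=D["scene"]["image"][230:330,360:480]
cv2.imwrite("pics/s2.png",np.vstack([cv2.resize(a,(700,408)),np.zeros((2,700,3),np.uint8)])[:,:,::-1])
cv2.imwrite("pics/s2.png",np.hstack([cv2.resize(a,(480,280),interpolation=2),np.zeros((280,4,3),np.uint8),cv2.resize(b,(316,280),interpolation=2)])[:,:,::-1])
for n in("driver_a",):
  for c in D:
    for k in cams.cut_out(c,n):
        print(c,k["p"],np.round(k["rect"]))
        if k["p"]>.4: 
            r=fit(n,[(D[c],k["pixels"])],unproj(D[c],k["rect"][:2],20)[:2]); print(r.x.round(2),r.cost)
E
```

```text
top 0.68 [ 67. 221.  30.  26.]
[368.59 317.59  -0.65] 0.11113799966629828
top 0.56 [223. 208.  25.  21.]
[ 409.24 -149.15    2.29] 0.05974598028744438
scene 0.98 [412. 281.  34.  18.]
[369.11 316.94   2.43] 0.08926095979340225
scene 0.68 [267. 200.  26.  19.]
[ 413.24 -154.03   -0.95] 0.013525188860528104
```

View pics/s2.png

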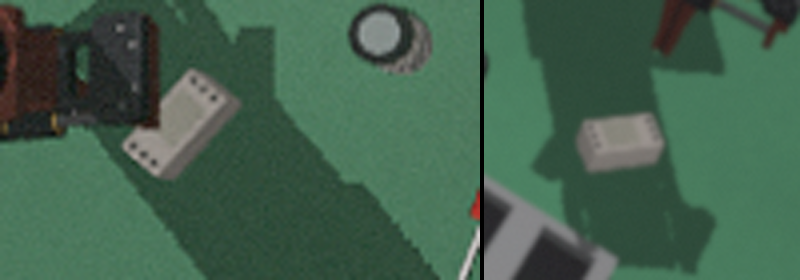

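The driver hasn't moved, at about (180,125) in the left crop. I need to see where the fingertips really are, so I'll overlay the reported TCP.

```bash
python3 g.py; python3 - <<'E'
from h import *
D={c:cam(c) for c in("top","scene")}; o=ctrl.get_obs(); p=np.array(o["ee_pos"]);A=R.from_rotvec(o["orientation"]).as_matrix()
for c in D:
    im=cv2.resize(D[c]["image"],None,fx=4,fy=4,interpolation=2)
    pts=proj(D[c],[p,p-80*A[:,2],p+[0,0,-p[2]+0]])
    print(c,pts.round(1))
    for q,col in zip(pts,[(255,0,0),(255,255,0),(0,0,255)]): cv2.circle(im,tuple((q*4).astype(int)),5,col,-1)
    D[c]["im"]=im
a=D["top"]["im"][720:1120,0:400]; b=D["scene"]["im"][740:1240,1420:1820]
b=cv2.resize(b,(400,500)); a=cv2.copyMakeBorder(a,0,100,0,0,0)
cv2.imwrite("pics/s3.png",np.hstack([a,b])[:,:,::-1])
E
```

```text
t 7.03 tcp [368.6 318.2 119.6] phi 1.648 w 0.3 gf 0.0 ft [ 0.3 -0.4 -0.7]
top [[ 49.2 217. ]
 [ 34.5 213.3]
 [ 67.7 221.7]]
scene [[423.1 255.5]
 [433.1 233.8]
 [409.9 283.8]]
```

View pics/s3.png

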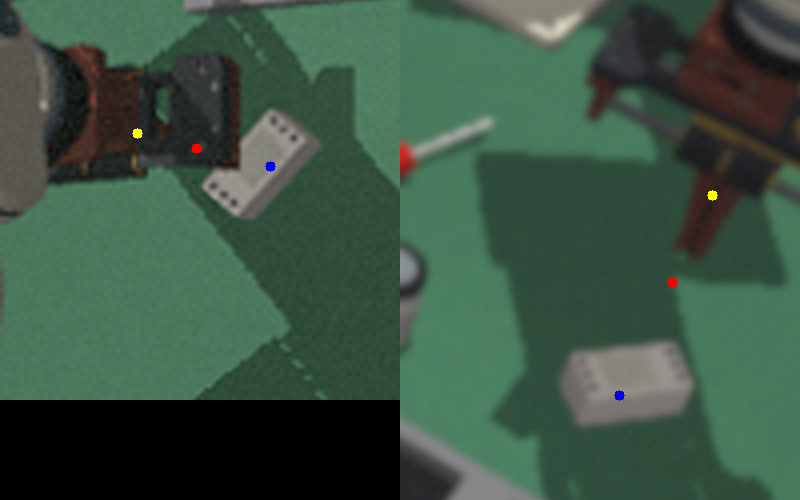

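In the right crop the shut fingertips end at about (691,253), but the reported TCP projects to (672,282). The real tips are therefore about 28 mm further back along the tool axis than reported. The lateral match is good. I'll retry 27 mm lower and check the tip height by eye while there.

Request:
{"method": "move_arm", "body": {
  "steps": [
    [[0,0,0],0.98,0],
    [[0,0,0],0.98,0],
    [[0,0,0],0.98,0],
    [[0,0,0],0.98,0],
    [[0,0,0],0.98,0],
    [[0,0,0],0.98,0],
    [[0,0,0],0.98,0],
    [[0,0,0],0.98,0],
    [[0,0,0],0.98,0],
    [[0,0,0],0,0],
    [[0,0,0],0,0],
    [[0,0,0],0,0],
    [[0,0,0],0,0],
    [[0,0,0.9],0,0],
    [[0,0,0.9],0,0],
    [[0,0,0.9],0,0],
    [[0,0,0.9],0,0],
    [[0,0,0.9],0,0],
    [[0,0,0.4],0,0],
    [[0,0,0],0,0]
  ]
}}

```text
t: 8.8
ee_pos: [367.1, 317.0, -5.6]
orientation: [-1.061, -2.955, 0.006]
ft_force: [-0.2, 0.4, 0.1]
width: 87.9
grasp_force: 0.0
```

```bash
python3 g.py 368.6,317.8,-8,0.88; python3 - <<'E'
from h import *
d=cam("scene"); o=ctrl.get_obs(); p=np.array(o["ee_pos"]);A=R.from_rotvec(o["orientation"]).as_matrix()
im=cv2.resize(d["image"],None,fx=8,fy=8,interpolation=2)
# expected inner tip edges at +-44 along y, at candidate offsets
for off,col in((20,(255,0,0)),(28,(255,255,0)),(36,(0,0,255))):
    for s in(-1,1):
        for w in(-10,10):
            q=proj(d,p-off*A[:,2]+s*44*A[:,1]+w*A[:,0])[0]; cv2.circle(im,tuple((q*8+4).astype(int)),3,col,-1)
cv2.imwrite("pics/s4.png",im[2000:2480,2960:3640,::-1])
E
```

```text
t 8.8 tcp [367.1 317.   -5.6] phi 0.881 w 87.9 gf 0.0 ft [-0.2  0.4  0.1]
368.6,317.8,-8,0.88 turn 0.01 then shift [-0.02  0.06  0.1 ]
```

View pics/s4.png

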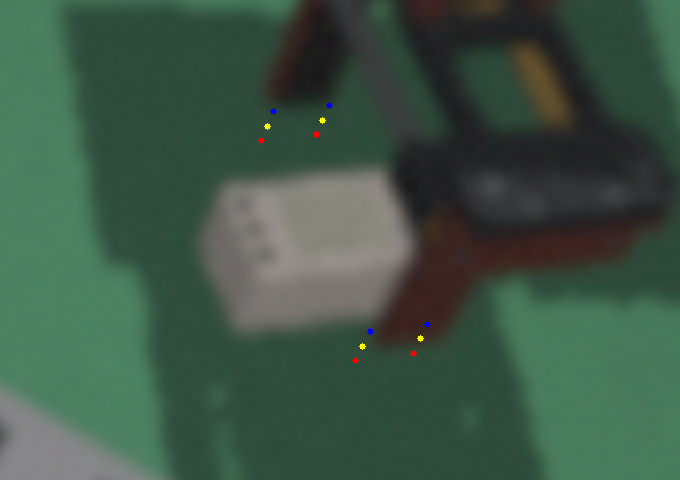

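The far finger's inner tip edge is at about (295,99) and the near finger's tip at about (405,343), so the tips are around 30 mm behind the reported TCP and straddle the driver. I'm lowering to -10 reported and closing.

Request:
{"method": "move_arm", "body": {
  "steps": [
    [[-0.02,0.06,0.1],0,0],
    [[0,0,0.08],0,0],
    [[0,0,0],0,1],
    [[0,0,0],0,1],
    [[0,0,0],0,1],
    [[0,0,0],0,1],
    [[0,0,0],0,1],
    [[0,0,0],0,1],
    [[0,0,0],0,1],
    [[0,0,0],0,1],
    [[0,0,0],0,1],
    [[0,0,0],0,1],
    [[0,0,0],0,1]
  ]
}}

```text
t: 9.93
ee_pos: [369.7, 318.9, -8.2]
orientation: [-1.063, -2.956, 0.0]
ft_force: [-0.4, -0.6, 0.9]
width: 35.2
grasp_force: 30.0
```

```bash
python3 g.py
```

```text
t 9.93 tcp [369.7 318.9  -8.2] phi 0.88 w 35.2 gf 30.000144839286804 ft [-0.4 -0.6  0.9]
```

Gripped at 35 mm with 30 N. Lifting, turning to the tray yaw, then checking.

Request:
{"method": "move_arm", "body": {
  "steps": [
    [[0,0,-0.4],0,1],
    [[0,0,-0.4],0,1],
    [[0,0,-0.4],0,1],
    [[0,0,-0.4],-0.88,1],
    [[0,0,-0.4],-0.88,1],
    [[0,0,-0.4],-0.88,1],
    [[0,0,-0.4],-0.88,1],
    [[0,0,-0.4],-0.88,1],
    [[0,0,-0.4],-0.88,1],
    [[0,0,-0.4],-0.88,1],
    [[0,0,0],-0.88,1],
    [[0,0,0],-0.88,1],
    [[0,0,0],-0.88,1],
    [[0,0,0],0,1]
  ]
}}

```text
t: 11.1
ee_pos: [370.0, 319.1, 93.0]
orientation: [-0.126, 3.138, 0.001]
ft_force: [-1.2, -0.8, -1.3]
width: 35.4
grasp_force: 30.0
```

```bash
python3 g.py 547.6,341.9,92,1.65 547.6,341.9,-1,1.65; python3 - <<'E'
from h import *
d=cam("scene"); o=ctrl.get_obs(); p=np.array(o["ee_pos"]);A=R.from_rotvec(o["orientation"]).as_matrix()
im=cv2.resize(d["image"],None,fx=8,fy=8,interpolation=2)
y=A[:,1]; yaw=np.arctan2(y[1],y[0])-np.pi/2
h=hull(d,"driver_a",[p[0],p[1],yaw],p[2]+8.2); cv2.polylines(im,[(h*8+4).astype(int)],True,(255,0,0),1)
c=(proj(d,p)[0]*8).astype(int); print(c)
cv2.imwrite("pics/s5.png",im[c[1]-300:c[1]+180,c[0]-320:c[0]+320,::-1])
E
```

```text
t 11.1 tcp [370.  319.1  93. ] phi 1.651 w 35.4 gf 29.99852567911148 ft [-1.2 -0.8 -1.3]
547.6,341.9,92,1.65 turn 0.01 then shift [-7.15  0.35  0.04]
547.6,341.9,-1,1.65 turn 0.0 then shift [0.   0.   3.72]
[3360 2101]
```

View pics/s5.png

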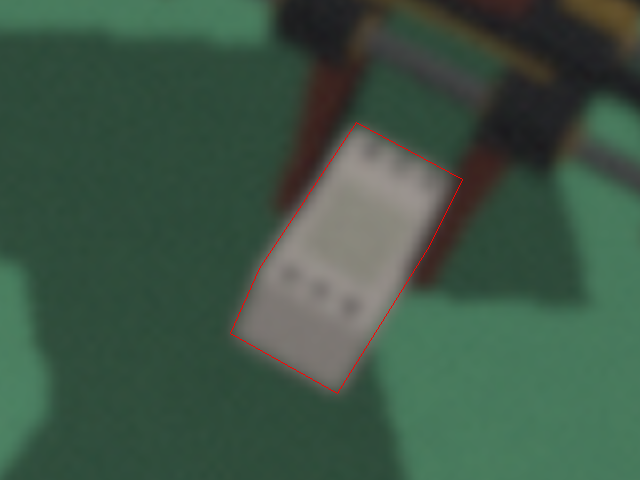

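The driver is level in the fingers and matches the predicted outline at (345,260), with the tips about 10 mm below its top. Moving it to the tray.

Request:
{"method": "move_arm", "body": {
  "steps": [
    [[-0.5,0.025,0],0,1],
    [[-0.74,0.036,0],0,1],
    [[-0.74,0.036,0],0,1],
    [[-0.74,0.036,0],0,1],
    [[-0.74,0.036,0],0,1],
    [[-0.74,0.036,0],0,1],
    [[-0.74,0.036,0],0,1],
    [[-0.74,0.036,0],0,1],
    [[-0.74,0.036,0],0,1],
    [[-0.73,0.036,0],0,1],
    [[0,0,0.6],0,1],
    [[0,0,0.6],0,1],
    [[0,0,0.6],0,1],
    [[0,0,0.6],0,1],
    [[0,0,0.4],0,1],
    [[0,0,0],0,1],
    [[0,0,0],0,1]
  ]
}}

```text
t: 12.57
ee_pos: [547.5, 341.3, 21.5]
orientation: [0.12, -3.138, 0.001]
ft_force: [-0.8, 0.2, -1.8]
width: 34.9
grasp_force: 30.0
```

```bash
python3 g.py 547.6,341.9,-1.5,1.65
```

```text
t 12.57 tcp [547.5 341.3  21.5] phi 1.647 w 34.9 gf 29.99954402446747 ft [-0.8  0.2 -1.8]
547.6,341.9,-1.5,1.65 turn -0.03 then shift [-0.01  0.02  0.92]
```

Request:
{"method": "move_arm", "body": {
  "steps": [
    [[0,0.02,0.3],0,1],
    [[0,0,0.3],0,1],
    [[0,0,0.3],0,1],
    [[0,0,0.02],0,1],
    [[0,0,0],0,0.35],
    [[0,0,0],0,0.35],
    [[0,0,0],0,0.35],
    [[0,0,0],0,0.35],
    [[0,0,0],0,0.35],
    [[0,0,-0.3],0,0.35],
    [[0,0,-0.9],0,0],
    [[0,0,-0.9],0,0],
    [[0,0,-0.9],0,0],
    [[0,0,-0.9],0,0],
    [[0,0,0],0,0]
  ]
}}

```text
t: 13.82
ee_pos: [550.1, 343.6, 101.8]
orientation: [-0.121, 3.132, 0.006]
ft_force: [0.6, 0.4, 1.0]
width: 86.0
grasp_force: 0.0
```

```bash
python3 g.py 429.7,164.8,90,- 429.7,164.8,0,-
```

```text
t 13.82 tcp [550.1 343.6 101.8] phi 1.648 w 86.0 gf 0.0 ft [0.6 0.4 1. ]
429.7,164.8,90,- turn 0.0 then shift [ 5.35 -6.76  0.47]
429.7,164.8,0,- turn 0.0 then shift [0.  0.  3.6]
```

Request:
{"method": "move_arm", "body": {
  "steps": [
    [[0.6,-0.75,0],0,0],
    [[0.6,-0.75,0],0,0],
    [[0.6,-0.75,0],0,0],
    [[0.6,-0.75,0],0,0],
    [[0.6,-0.75,0],0,0],
    [[0.6,-0.75,0],0,0],
    [[0.6,-0.75,0],0,0],
    [[0.6,-0.75,0],0,0],
    [[0.5,-0.73,0.4],0,0],
    [[0,0,0],0,0],
    [[0,0,0],0,0]
  ]
}}

```text
t: 14.73
ee_pos: [427.6, 163.4, 86.2]
orientation: [0.119, -3.138, 0.0]
ft_force: [-0.3, -0.1, -0.6]
width: 87.8
grasp_force: 0.0
```

```bash
python3 g.py 429.7,164.8,0,-;  python3 - <<'E'
from h import *
D={c:cam(c) for c in("top","scene")}
for n,z in(("driver_a",6),("head_a",0)):
  for c in D:
    for k in cams.cut_out(c,n):
        if k["p"]>.4: 
            r=fit(n,[(D[c],k["pixels"])],unproj(D[c],k["rect"][:2],20)[:2],z); print(n,c,k["p"],k["rect"],r.x.round(2),round(r.cost,2))
d=D["scene"]
cv2.imwrite("pics/s6.png",cv2.resize(d["image"][200:380,240:440],(660,594),interpolation=2)[:,:,::-1])
E
```

```text
t 14.73 tcp [427.6 163.4  86.2] phi 1.647 w 87.8 gf 0.0 ft [-0.3 -0.1 -0.6]
429.7,164.8,0,- turn 0.0 then shift [-0.09  0.05  3.45]
driver_a top 0.84 [225.4, 208.2, 24.8, 20.8] [ 410.87 -151.06   -0.85] 0.0
driver_a top 0.59 [176.8, 191.8, 22.5, 21.1] [454.79  -3.9    0.83] 1.13
driver_a scene 0.84 [385.1, 330.5, 30.0, 36.2] [5.4841e+02 3.4241e+02 5.0000e-02] 0.03
driver_a scene 0.76 [268.6, 201.1, 29.3, 17.6] [ 418.3  -146.82    2.39] 0.02
head_a top 0.55 [275.5, 217.1, 16.0, 10.9] [ 3.7373e+02 -2.9150e+02  9.0000e-02] 0.0
head_a scene 0.8 [245.4, 172.2, 13.2, 21.1] [ 3.7252e+02 -2.9475e+02  7.0000e-02] 0.0
head_a scene 0.59 [351.1, 259.2, 24.5, 25.4] [ 4.2837e+02  1.6168e+02 -4.0000e-02] 0.0
```

View pics/s6.png

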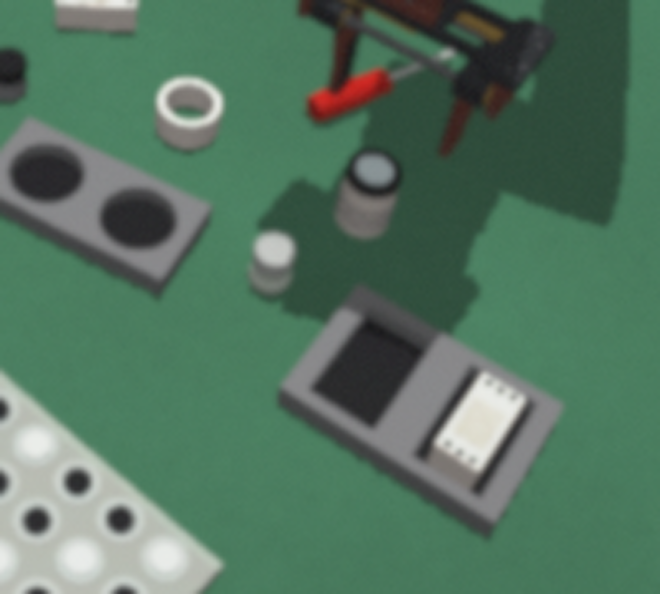

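The picture shows the first driver seated in its recess at (482,425). The gripper is above the head at (368,195). Descending and gripping the head.

Request:
{"method": "move_arm", "body": {
  "steps": [
    [[-0.06,0.03,0.6],0,0],
    [[0,0,0.7],0,0],
    [[0,0,0.7],0,0],
    [[0,0,0.7],0,0],
    [[0,0,0.65],0,0],
    [[0,0,0],0,1],
    [[0,0,0],0,1],
    [[0,0,0],0,1],
    [[0,0,0],0,1],
    [[0,0,0],0,1],
    [[0,0,0],0,1],
    [[0,0,0],0,1],
    [[0,0,0],0,1],
    [[0,0,0],0,1],
    [[0,0,0],0,1]
  ]
}}

```text
t: 16.28
ee_pos: [430.1, 164.9, 3.1]
orientation: [-0.122, 3.138, 0.0]
ft_force: [0.6, -1.4, 6.6]
width: 43.6
grasp_force: 30.0
```

```bash
python3 g.py -,-,80,- 573.8,42.4,80,- -,-,7,-
```

```text
t 16.28 tcp [430.1 164.9   3.1] phi 1.648 w 43.6 gf 29.998564819979947 ft [ 0.6 -1.4  6.6]
-,-,80,- turn 0.0 then shift [ 0.    0.   -3.08]
573.8,42.4,80,- turn 0.0 then shift [-5.35 -5.33 -0.  ]
-,-,7,- turn 0.0 then shift [0.   0.   2.92]
```

Request:
{"method": "move_arm", "body": {
  "steps": [
    [[0,0,-0.3],0,1],
    [[0,0,-0.7],0,1],
    [[0,0,-0.7],0,1],
    [[0,0,-0.7],0,1],
    [[0,0,-0.7],0,1],
    [[-0.4,-0.4,0],0,1],
    [[-0.7,-0.7,0],0,1],
    [[-0.7,-0.7,0],0,1],
    [[-0.7,-0.7,0],0,1],
    [[-0.7,-0.7,0],0,1],
    [[-0.7,-0.7,0],0,1],
    [[-0.7,-0.7,0],0,1],
    [[-0.7,-0.7,0],0,1],
    [[0,0,0],0,1],
    [[0,0,0],0,1]
  ]
}}

```text
t: 17.53
ee_pos: [572.2, 42.3, 80.1]
orientation: [0.119, -3.139, -0.0]
ft_force: [-0.1, 0.2, -0.9]
width: 42.9
grasp_force: 30.0
```

```bash
python3 g.py 573.8,42.4,10,-; python3 - <<'E'
from h import *
d=cam("scene"); o=ctrl.get_obs(); p=np.array(o["ee_pos"])
im=cv2.resize(d["image"],None,fx=5,fy=5,interpolation=2)
h=hull(d,"head_a",[p[0],p[1],0],p[2]-3); cv2.polylines(im,[(h*5+2).astype(int)],True,(255,0,0),1)
h=hull(d,"head_tray",[582.7,.3,.21]); cv2.polylines(im,[(h*5+2).astype(int)],True,(255,0,0),1)
cv2.imwrite("pics/s7.png",im[900:1450,1000:1760,::-1])
E
```

```text
t 17.53 tcp [572.2  42.3  80.1] phi 1.646 w 42.9 gf 29.987689479221444 ft [-0.1  0.2 -0.9]
573.8,42.4,10,- turn 0.0 then shift [-0.06  0.    2.8 ]
```

View pics/s7.png

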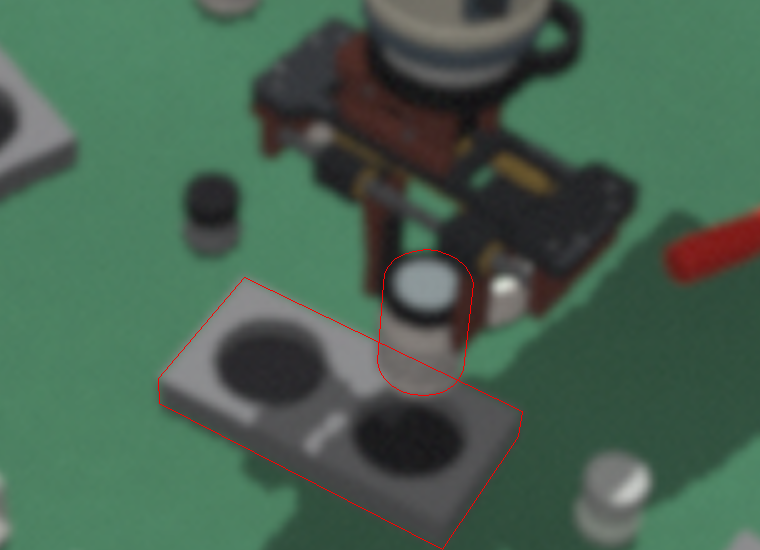

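The head is held upright at (422,320), over its recess at (408,438). Lowering and releasing.

Request:
{"method": "move_arm", "body": {
  "steps": [
    [[-0.06,0,0.5],0,1],
    [[0,0,0.7],0,1],
    [[0,0,0.7],0,1],
    [[0,0,0.5],0,1],
    [[0,0,0.3],0,1],
    [[0,0,0.1],0,1],
    [[0,0,0],0,1],
    [[0,0,0],0,0.2],
    [[0,0,0],0,0.2],
    [[0,0,0],0,0.2],
    [[0,0,0],0,0.2],
    [[0,0,0],0,0.2],
    [[0,0,0],0,0.2],
    [[0,0,-0.4],0,0.2],
    [[0,0,-0.8],0,0],
    [[0,0,-0.8],0,0],
    [[0,0,-0.8],0,0],
    [[0,0,-0.8],0,0],
    [[0,0,0],0,0],
    [[0,0,0],0,0]
  ]
}}

```text
t: 19.25
ee_pos: [574.5, 43.1, 101.7]
orientation: [-0.122, 3.136, 0.0]
ft_force: [-0.4, -0.0, -0.8]
width: 87.7
grasp_force: 0.0
```

```bash
python3 g.py 454.2,-5,90,- -,-,-11,-; python3 - <<'E'
from h import *
D={c:cam(c) for c in("top","scene")}
for n,z in(("head_a",6),("trim_ring",0)):
  for c in D:
    for k in cams.cut_out(c,n):
        if k["p"]>.3: 
            r=fit(n,[(D[c],k["pixels"])],unproj(D[c],k["rect"][:2],20)[:2],z); print(n,c,round(k["p"],2),k["rect"],r.x.round(2),round(r.cost,2))
E
```

```text
t 19.25 tcp [574.5  43.1 101.7] phi 1.648 w 87.7 gf 0.0 ft [-0.4 -0.  -0.8]
454.2,-5,90,- turn 0.0 then shift [ 4.95 -1.55  0.47]
-,-,-11,- turn 0.0 then shift [0.   0.   4.04]
head_a top 0.68 [273.8, 216.8, 14.0, 12.7] [ 3.7228e+02 -2.9215e+02  5.0000e-02] 0.0
head_a top 0.54 [158.3, 153.7, 21.6, 21.7] [5.7537e+02 4.5740e+01 1.2000e-01] 0.0
head_a scene 0.84 [282.5, 263.0, 23.8, 28.7] [ 5.7241e+02  4.3620e+01 -6.0000e-02] 0.0
head_a scene 0.59 [245.5, 172.3, 8.6, 23.0] [ 3.7843e+02 -2.8867e+02  9.0000e-02] 0.0
trim_ring top 0.77 [175.9, 193.1, 21.6, 21.3] [ 4.5443e+02 -3.4900e+00  7.0000e-02] 0.0
```

Request:
{"method": "move_arm", "body": {
  "steps": [
    [[0.5,-0.15,0],0,0],
    [[0.8,-0.25,0],0,0],
    [[0.8,-0.25,0],0,0],
    [[0.8,-0.25,0],0,0],
    [[0.8,-0.25,0],0,0],
    [[0.8,-0.25,0],0,0],
    [[0.45,-0.14,0.4],0,0],
    [[0,0,0.7],0,0],
    [[0,0,0.7],0,0],
    [[0,0,0.7],0,0],
    [[0,0,0.7],0,0],
    [[0,0,0],0,0],
    [[0,0,0],0,0]
  ]
}}

```text
t: 20.63
ee_pos: [452.0, -4.8, 19.3]
orientation: [0.122, -3.136, -0.0]
ft_force: [0.0, 0.3, -0.6]
width: 87.6
grasp_force: 0.0
```

```bash
python3 g.py 454.4,-4.7,-11,-
```

```text
t 20.63 tcp [452.   -4.8  19.3] phi 1.648 w 87.6 gf 0.0 ft [ 0.   0.3 -0.6]
454.4,-4.7,-11,- turn 0.0 then shift [-0.09 -0.    1.21]
```

Request:
{"method": "move_arm", "body": {
  "steps": [
    [[-0.09,0,0.4],0,0],
    [[0,0,0.4],0,0],
    [[0,0,0.41],0,0],
    [[0,0,0],0,0],
    [[0,0,0],0,0],
    [[0,0,0],0,1],
    [[0,0,0],0,1],
    [[0,0,0],0,1],
    [[0,0,0],0,1],
    [[0,0,0],0,1],
    [[0,0,0],0,1],
    [[0,0,0],0,1],
    [[0,0,0],0,1],
    [[0,0,0],0,1]
  ]
}}

```text
t: 21.8
ee_pos: [455.5, -4.7, -9.9]
orientation: [-0.122, 3.139, -0.0]
ft_force: [-0.6, -0.3, 3.8]
width: 53.9
grasp_force: 30.0
```

```bash
python3 g.py -,-,75,- 592.5,-304.7,75,- -,-,-4,-
```

```text
t 21.8 tcp [455.5  -4.7  -9.9] phi 1.648 w 53.9 gf 30.001008384861052 ft [-0.6 -0.3  3.8]
-,-,75,- turn 0.0 then shift [ 0.   0.  -3.4]
592.5,-304.7,75,- turn 0.0 then shift [ -4.53 -12.39  -0.  ]
-,-,-4,- turn 0.0 then shift [0.   0.   3.16]
```

Request:
{"method": "move_arm", "body": {
  "steps": [
    [[0,0,-0.3],0,1],
    [[0,0,-0.7],0,1],
    [[0,0,-0.8],0,1],
    [[0,0,-0.8],0,1],
    [[0,0,-0.8],0,1],
    [[-0.17,-0.47,0],0,1],
    [[-0.335,-0.917,0],0,1],
    [[-0.335,-0.917,0],0,1],
    [[-0.335,-0.917,0],0,1],
    [[-0.335,-0.917,0],0,1],
    [[-0.335,-0.917,0],0,1],
    [[-0.335,-0.917,0],0,1],
    [[-0.335,-0.917,0],0,1],
    [[-0.335,-0.917,0],0,1],
    [[-0.335,-0.917,0],0,1],
    [[-0.335,-0.917,0],0,1],
    [[-0.335,-0.917,0],0,1],
    [[-0.335,-0.917,0],0,1],
    [[-0.335,-0.917,0],0,1],
    [[0,0,0],0,1]
  ]
}}

```text
t: 23.47
ee_pos: [593.5, -309.4, 74.1]
orientation: [-0.118, 3.138, -0.003]
ft_force: [0.1, -0.4, 0.6]
width: 54.1
grasp_force: 30.0
```

```bash
python3 - <<'E'
from h import *
d=cam("scene"); o=ctrl.get_obs(); p=np.array(o["ee_pos"])
im=cv2.resize(d["image"],None,fx=5,fy=5,interpolation=2)
h=hull(d,"trim_ring",[p[0],p[1],0],p[2]+10); cv2.polylines(im,[(h*5+2).astype(int)],True,(255,0,0),1)
h=hull(d,"ring_tray",[592.5,-305,-.25]); cv2.polylines(im,[(h*5+2).astype(int)],True,(255,0,0),1)
cv2.imwrite("pics/s8.png",im[600:1150,700:1300,::-1])
E
python3 g.py 592.5,-304.7,-3,-
```

```text
t 23.52 tcp [ 592.2 -307.2   73.7] phi 1.646 w 53.6 gf 29.99968454707414 ft [ 0.   0.4 -1. ]
592.5,-304.7,-3,- turn 0.0 then shift [-0.02  0.1   3.07]
```

View pics/s8.png

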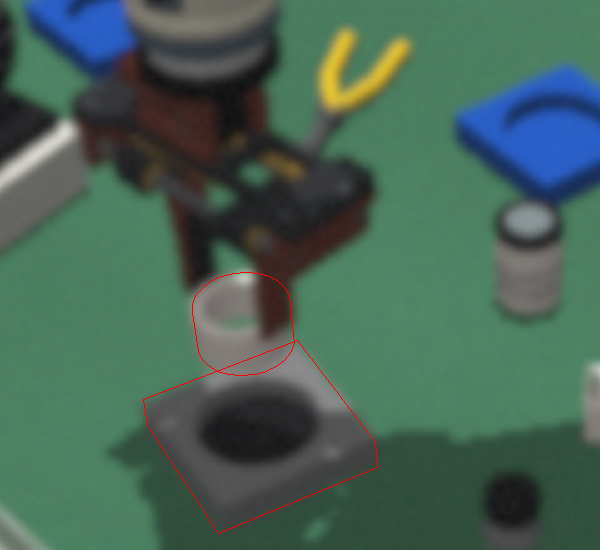

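The ring is held level at (243,325), above the grey tray recess at (258,421). Lowering.

Request:
{"method": "move_arm", "body": {
  "steps": [
    [[-0.02,0.08,0.5],0,1],
    [[0,0,0.7],0,1],
    [[0,0,0.7],0,1],
    [[0,0,0.6],0,1],
    [[0,0,0.37],0,1],
    [[0,0,0.15],0,1],
    [[0,0,0],0,1],
    [[0,0,0],0,1]
  ]
}}

```text
t: 24.18
ee_pos: [592.7, -302.6, -0.5]
orientation: [-0.122, 3.139, -0.0]
ft_force: [0.6, 0.1, 0.2]
width: 53.7
grasp_force: 30.0
```

```bash
python3 g.py 592.5,-304.7,-3.5,-
```

```text
t 24.18 tcp [ 5.927e+02 -3.026e+02 -5.000e-01] phi 1.649 w 53.7 gf 29.999655992724 ft [0.6 0.1 0.2]
592.5,-304.7,-3.5,- turn 0.0 then shift [ 0.01 -0.08  0.12]
```

Request:
{"method": "move_arm", "body": {
  "steps": [
    [[0,-0.08,0.12],0,1],
    [[0,0,0],0,1],
    [[0,0,0],0,0.2],
    [[0,0,0],0,0.2],
    [[0,0,0],0,0.2],
    [[0,0,0],0,0.2],
    [[0,0,0],0,0.2],
    [[0,0,-0.4],0,0.2],
    [[0,0,-0.8],0,0],
    [[0,0,-0.8],0,0],
    [[0,0,-0.8],0,0],
    [[0,0,-0.8],0,0],
    [[0,0,0],0,0],
    [[0,0,0],0,0]
  ]
}}

```text
t: 25.35
ee_pos: [593.6, -305.2, 88.1]
orientation: [-0.122, 3.136, -0.002]
ft_force: [0.1, 0.3, 0.2]
width: 88.0
grasp_force: 0.0
```

```bash
python3 g.py 373,-292.5,86,- -,-,1,-; python3 - <<'E'
from h import *
D={c:cam(c) for c in("top","scene")}
for n,z in(("trim_ring",6),("head_a",0)):
  for c in D:
    for k in cams.cut_out(c,n):
        if k["p"]>.3: 
            r=fit(n,[(D[c],k["pixels"])],unproj(D[c],k["rect"][:2],20)[:2],z); print(n,c,round(k["p"],2),k["rect"],r.x.round(2),round(r.cost,2))
E
```

```text
t 25.35 tcp [ 593.6 -305.2   88.1] phi 1.648 w 88.0 gf 0.0 ft [0.1 0.3 0.2]
373,-292.5,86,- turn 0.0 then shift [8.76 1.19 0.08]
-,-,1,- turn 0.0 then shift [0.  0.  3.4]
head_a top 0.79 [274.3, 217.3, 14.6, 12.6] [ 3.7164e+02 -2.9160e+02  6.0000e-02] 0.0
head_a top 0.64 [158.6, 151.3, 21.9, 17.4] [5.834e+02 4.560e+01 7.000e-02] 0.0
head_a scene 0.85 [246.8, 171.6, 10.3, 22.1] [ 3.7372e+02 -2.9397e+02  4.0000e-02] 0.0
head_a scene 0.77 [283.0, 264.4, 20.8, 27.2] [5.702e+02 4.100e+01 3.000e-02] 0.0
```

Request:
{"method": "move_arm", "body": {
  "steps": [
    [[0.4,0.055,0],0,0],
    [[0.9,0.12,0],0,0],
    [[0.9,0.12,0],0,0],
    [[0.9,0.12,0],0,0],
    [[0.9,0.12,0],0,0],
    [[0.9,0.12,0],0,0],
    [[0.9,0.12,0],0,0],
    [[0.9,0.12,0],0,0],
    [[0.9,0.12,0],0,0],
    [[0.9,0.12,0],0,0],
    [[0.26,0.055,0],0,0],
    [[0,0,0],0.9,0],
    [[0,0,0],0.9,0],
    [[0,0,0],0.9,0],
    [[0,0,0],0.9,0],
    [[0,0,0],0.9,0],
    [[0,0,0],0.9,0],
    [[0,0,0],0.9,0],
    [[0,0,0],0.9,0],
    [[0,0,0],0,0]
  ]
}}

```text
t: 27.32
ee_pos: [372.1, -292.0, 86.2]
orientation: [0.859, 3.022, 0.0]
ft_force: [1.4, -0.7, -0.2]
width: 88.5
grasp_force: 0.0
```

```bash
python3 g.py 373,-292.5,1,0.71; python3 - <<'E'
from h import *
D={c:cam(c) for c in("top","scene")}
for n,z in(("trim_ring",6),):
  for c in D:
    for k in cams.cut_out(c,n):
            r=fit(n,[(D[c],k["pixels"])],unproj(D[c],k["rect"][:2],20)[:2],z); print(n,c,round(k["p"],2),k["rect"],r.x.round(2),round(r.cost,2))
a=D["top"]["image"][120:250,230:330]; b=D["scene"]["image"][110:240,150:290]
cv2.imwrite("pics/s9.png",np.hstack([cv2.resize(a,(340,442),interpolation=2),cv2.resize(b,(456,442),interpolation=2)])[:,:,::-1])
E
```

```text
t 27.32 tcp [ 372.1 -292.    86.2] phi 1.017 w 88.5 gf 0.0 ft [ 1.4 -0.7 -0.2]
373,-292.5,1,0.71 turn 3.52 then shift [-0.04  0.01  3.41]
trim_ring scene 0.59 [193.3, 206.6, 19.7, 17.8] [ 5.9361e+02 -3.0467e+02  1.0000e-01] 0.0
trim_ring scene 0.41 [321.9, 280.5, 10.6, 18.3] [5.3366e+02 1.4512e+02 2.0000e-02] 0.0
```

View pics/s9.png

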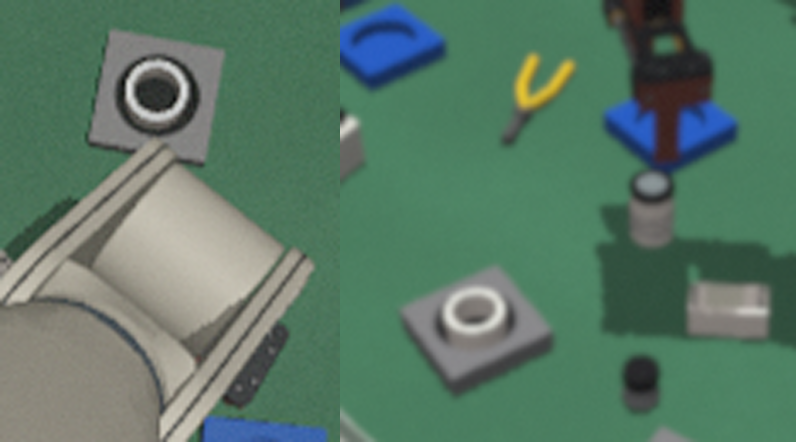

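The ring is seated in the grey tray, at (157,93) in the top view and (475,315) in the scene view. The gripper is over the second head at (652,205). Grasping it.

Request:
{"method": "move_arm", "body": {
  "steps": [
    [[-0.04,0.01,0.5],0,0],
    [[0,0,0.7],0,0],
    [[0,0,0.7],0,0],
    [[0,0,0.7],0,0],
    [[0,0,0.6],0,0],
    [[0,0,0.2],0,0],
    [[0,0,0],0,0],
    [[0,0,0],0,0],
    [[0,0,0],0,1],
    [[0,0,0],0,1],
    [[0,0,0],0,1],
    [[0,0,0],0,1],
    [[0,0,0],0,1],
    [[0,0,0],0,1],
    [[0,0,0],0,1],
    [[0,0,0],0,1],
    [[0,0,0],0,1],
    [[0,0,0],0,1]
  ]
}}

```text
t: 29.02
ee_pos: [373.0, -292.4, 1.4]
orientation: [0.854, 3.023, -0.0]
ft_force: [-0.5, 0.2, 2.6]
width: 43.4
grasp_force: 30.0
```

```bash
python3 g.py -,-,80,- 591.8,-41.7,80,- -,-,7,-
```

```text
t 29.02 tcp [ 373.  -292.4    1.4] phi 1.02 w 43.4 gf 30.000098260352388 ft [-0.5  0.2  2.6]
-,-,80,- turn 0.0 then shift [ 0.    0.   -3.14]
591.8,-41.7,80,- turn 0.0 then shift [-2.21 13.12 -0.  ]
-,-,7,- turn 0.0 then shift [0.   0.   2.92]
```

Request:
{"method": "move_arm", "body": {
  "steps": [
    [[0,0,-0.3],0,1],
    [[0,0,-0.7],0,1],
    [[0,0,-0.8],0,1],
    [[0,0,-0.8],0,1],
    [[0,0,-0.55],0,1],
    [[-0.08,0.5,0],0,1],
    [[-0.157,0.93,0],0,1],
    [[-0.157,0.93,0],0,1],
    [[-0.157,0.93,0],0,1],
    [[-0.157,0.93,0],0,1],
    [[-0.157,0.93,0],0,1],
    [[-0.157,0.93,0],0,1],
    [[-0.157,0.93,0],0,1],
    [[-0.157,0.93,0],0,1],
    [[-0.157,0.93,0],0,1],
    [[-0.157,0.93,0],0,1],
    [[-0.157,0.93,0],0,1],
    [[-0.157,0.93,0],0,1],
    [[-0.157,0.93,0],0,1],
    [[-0.09,0.5,0],0,1]
  ]
}}

```text
t: 30.68
ee_pos: [592.7, -40.7, 80.4]
orientation: [0.852, 3.023, 0.001]
ft_force: [0.3, -0.6, -1.9]
width: 43.8
grasp_force: 30.0
```

Request:
{"method": "move_arm", "body": {
  "steps": [
    [[0,0,0],0,1],
    [[0,0,0],0,1]
  ]
}}

```text
t: 30.85
ee_pos: [590.8, -42.3, 79.9]
orientation: [-0.852, -3.023, 0.001]
ft_force: [-0.5, 0.0, -0.9]
width: 43.2
grasp_force: 30.0
```

```bash
python3 g.py 591.8,-41.7,8.5,-
```

```text
t 30.85 tcp [590.8 -42.3  79.9] phi 1.021 w 43.2 gf 29.996457650559023 ft [-0.5  0.  -0.9]
591.8,-41.7,8.5,- turn 0.0 then shift [-0.02  0.04  2.86]
```

Request:
{"method": "move_arm", "body": {
  "steps": [
    [[-0.02,0.04,0.5],0,1],
    [[0,0,0.7],0,1],
    [[0,0,0.7],0,1],
    [[0,0,0.5],0,1],
    [[0,0,0.3],0,1],
    [[0,0,0.15],0,1],
    [[0,0,0],0,1],
    [[0,0,0],0,1],
    [[0,0,0],0,0.2],
    [[0,0,0],0,0.2],
    [[0,0,0],0,0.2],
    [[0,0,0],0,0.2],
    [[0,0,0],0,0.2],
    [[0,0,0],0,0.2],
    [[0,0,-0.4],0,0.2],
    [[0,0,-0.8],0,0.1],
    [[0,0,-0.8],0,0],
    [[0,0,-0.8],0,0],
    [[0,0,-0.8],0,0],
    [[0,0,0],0,0]
  ]
}}

```text
t: 32.52
ee_pos: [595.1, -42.1, 103.4]
orientation: [0.852, 3.017, 0.002]
ft_force: [0.9, 0.4, -0.6]
width: 87.9
grasp_force: 0.0
```

```bash
python3 g.py 411.2,-151,75,0.71 -,-,-11,-; python3 - <<'E'
from h import *
D={c:cam(c) for c in("top","scene")}
for n,z in(("head_a",6),("driver_a",0)):
  for c in D:
    for k in cams.cut_out(c,n):
        if k["p"]>.3: 
            r=fit(n,[(D[c],k["pixels"])],unproj(D[c],k["rect"][:2],20)[:2],z); print(n,c,round(k["p"],2),k["rect"],r.x.round(2),round(r.cost,2))
E
```

```text
t 32.52 tcp [595.1 -42.1 103.4] phi 1.02 w 87.9 gf 0.0 ft [ 0.9  0.4 -0.6]
411.2,-151,75,0.71 turn 3.55 then shift [ 1.49 -8.42  1.14]
-,-,-11,- turn 0.0 then shift [0.   0.   3.44]
head_a top 0.54 [191.0, 144.9, 19.4, 12.9] [ 5.8496e+02 -3.7850e+01  5.0000e-02] 0.0
head_a scene 0.96 [253.2, 248.8, 17.4, 25.1] [ 5.9329e+02 -4.3150e+01  1.0000e-02] 0.0
head_a scene 0.73 [281.8, 262.6, 17.8, 23.3] [ 5.7345e+02  4.4380e+01 -9.0000e-02] 0.0
driver_a top 0.57 [225.8, 208.2, 23.6, 20.5] [ 411.25 -151.87   -0.84] 0.0
driver_a scene 0.66 [384.9, 331.1, 26.6, 29.5] [5.4440e+02 3.4143e+02 6.0000e-02] 0.23
driver_a scene 0.52 [269.3, 201.4, 30.4, 13.0] [ 399.5  -151.52   -0.67] 0.41
```

Request:
{"method": "move_arm", "body": {
  "steps": [
    [[0,0,0],0.86,0],
    [[0,0,0],0.86,0],
    [[0,0,0],0.86,0],
    [[0,0,0],0.86,0],
    [[0.09,-0.5,0],0,0],
    [[0.16,-0.88,0],0,0],
    [[0.16,-0.88,0],0,0],
    [[0.16,-0.88,0],0,0],
    [[0.16,-0.88,0],0,0],
    [[0.16,-0.88,0],0,0],
    [[0.16,-0.88,0],0,0],
    [[0.16,-0.88,0],0,0],
    [[0.16,-0.88,0],0,0],
    [[0.16,-0.88,0],0,0],
    [[0,0,0.7],0,0],
    [[0,0,0.7],0,0],
    [[0,0,0.7],0,0],
    [[0,0,0.7],0,0],
    [[0,0,0],0,0],
    [[0,0,0],0,0]
  ]
}}

```text
t: 34.48
ee_pos: [407.0, -151.5, 28.1]
orientation: [-1.294, -2.859, 0.0]
ft_force: [0.3, 0.1, 0.2]
width: 87.9
grasp_force: 0.0
```

```bash
python3 g.py 411.2,-151.3,-11,0.72
```

```text
t 34.48 tcp [ 407.  -151.5   28.1] phi 0.721 w 87.9 gf 0.0 ft [0.3 0.1 0.2]
411.2,-151.3,-11,0.72 turn 0.01 then shift [-0.11  0.13  1.56]
```

Request:
{"method": "move_arm", "body": {
  "steps": [
    [[-0.11,0.13,0.3],0,0],
    [[0,0,0.5],0,0],
    [[0,0,0.5],0,0],
    [[0,0,0.26],0,0],
    [[0,0,0],0,0],
    [[0,0,0],0,0],
    [[0,0,0],0,1],
    [[0,0,0],0,1],
    [[0,0,0],0,1],
    [[0,0,0],0,1],
    [[0,0,0],0,1],
    [[0,0,0],0,1],
    [[0,0,0],0,1],
    [[0,0,0],0,1],
    [[0,0,0],0,1],
    [[0,0,0],0,1],
    [[0,0,0],0,1]
  ]
}}

```text
t: 35.9
ee_pos: [413.0, -151.8, -10.2]
orientation: [-1.297, -2.861, 0.0]
ft_force: [-0.6, 0.1, 1.5]
width: 35.2
grasp_force: 30.0
```

```bash
python3 g.py -,-,85,1.65 554.4,256.1,85,- -,-,-4,-
```

```text
t 35.9 tcp [ 413.  -151.8  -10.2] phi 0.72 w 35.2 gf 29.999154210090637 ft [-0.6  0.1  1.5]
-,-,85,1.65 turn -10.66 then shift [ 0.    0.   -3.81]
554.4,256.1,85,- turn 0.0 then shift [-6.93 15.82 -0.  ]
-,-,-4,- turn 0.0 then shift [0.   0.   3.56]
```

Request:
{"method": "move_arm", "body": {
  "steps": [
    [[0,0,-0.3],0,1],
    [[0,0,-0.5],0,1],
    [[0,0,-0.6],-0.89,1],
    [[0,0,-0.6],-0.89,1],
    [[0,0,-0.6],-0.89,1],
    [[0,0,-0.6],-0.89,1],
    [[0,0,-0.6],-0.89,1],
    [[0,0,0],-0.89,1],
    [[0,0,0],-0.89,1],
    [[0,0,0],-0.89,1],
    [[0,0,0],-0.89,1],
    [[0,0,0],-0.89,1],
    [[0,0,0],-0.89,1],
    [[0,0,0],-0.89,1],
    [[0,0,0],0,1]
  ]
}}

```text
t: 37.15
ee_pos: [412.8, -151.7, 85.2]
orientation: [0.131, -3.139, -0.0]
ft_force: [1.1, 0.8, -1.2]
width: 35.6
grasp_force: 30.0
```

```bash
python3 g.py 554.4,256.1,85,1.65
```

```text
t 37.15 tcp [ 412.8 -151.7   85.2] phi 1.655 w 35.6 gf 29.997754096984863 ft [ 1.1  0.8 -1.2]
554.4,256.1,85,1.65 turn 0.05 then shift [-6.940e+00  1.581e+01  1.000e-02]
```

Request:
{"method": "move_arm", "body": {
  "steps": [
    [[-0.21,0.48,0],0,1],
    [[-0.39,0.89,0],0,1],
    [[-0.39,0.89,0],0,1],
    [[-0.39,0.89,0],0,1],
    [[-0.39,0.89,0],0,1],
    [[-0.39,0.89,0],0,1],
    [[-0.39,0.89,0],0,1],
    [[-0.39,0.89,0],0,1],
    [[-0.39,0.89,0],0,1],
    [[-0.39,0.89,0],0,1],
    [[-0.39,0.89,0],0,1],
    [[-0.39,0.89,0],0,1],
    [[-0.39,0.89,0],0,1],
    [[-0.39,0.89,0],0,1],
    [[-0.39,0.89,0],0,1],
    [[-0.39,0.89,0],0,1],
    [[-0.39,0.89,0],0,1],
    [[-0.39,0.89,0],0,1],
    [[-0.1,0.2,0],0,1],
    [[0,0,0],0,1]
  ]
}}

```text
t: 38.82
ee_pos: [554.2, 257.5, 84.8]
orientation: [-0.128, 3.139, 0.0]
ft_force: [0.1, -0.6, -1.1]
width: 35.6
grasp_force: 30.0
```

Request:
{"method": "move_arm", "body": {
  "steps": [
    [[0,0,0],0,1],
    [[0,0,0],0,1]
  ]
}}

```text
t: 38.98
ee_pos: [553.1, 254.9, 84.6]
orientation: [0.125, -3.138, 0.001]
ft_force: [-0.6, -0.3, -1.0]
width: 35.6
grasp_force: 30.0
```

```bash
python3 g.py 554.4,256.1,-3.5,1.65
```

```text
t 38.98 tcp [553.1 254.9  84.6] phi 1.651 w 35.6 gf 29.998775124549866 ft [-0.6 -0.3 -1. ]
554.4,256.1,-3.5,1.65 turn 0.01 then shift [-0.06  0.04  3.52]
```

Request:
{"method": "move_arm", "body": {
  "steps": [
    [[-0.04,0.03,0.6],0,1],
    [[0,0,0.8],0,1],
    [[0,0,0.8],0,1],
    [[0,0,0.7],0,1],
    [[0,0,0.42],0,1],
    [[0,0,0.2],0,1],
    [[0,0,0],0,1],
    [[0,0,0],0,1],
    [[0,0,0],0,0.35],
    [[0,0,0],0,0.35],
    [[0,0,0],0,0.35],
    [[0,0,0],0,0.35],
    [[0,0,0],0,0.35],
    [[0,0,0],0,0.35],
    [[0,0,-0.4],0,0.35],
    [[0,0,-0.9],0,0.3],
    [[0,0,-0.9],0,0],
    [[0,0,-0.9],0,0],
    [[0,0,-0.9],0,0],
    [[0,0,-0.9],0,0]
  ]
}}

```text
t: 40.65
ee_pos: [554.8, 257.1, 121.2]
orientation: [-0.127, 3.139, 0.0]
ft_force: [0.3, -0.3, 0.8]
width: 84.8
grasp_force: 0.0
```

Request:
{"method": "move_arm", "body": {
  "steps": [
    [[0.9,0.5,0],0,0],
    [[0.9,0.5,0],0,0],
    [[0.9,0.5,0],0,0],
    [[0.9,0.5,0],0,0],
    [[0.9,0.5,0],0,0],
    [[0.9,0.5,0],0,0],
    [[0,0,0],0,0],
    [[0,0,0],0,0]
  ]
}}

```text
t: 41.32
ee_pos: [413.6, 321.4, 120.1]
orientation: [-0.131, 3.138, 0.0]
ft_force: [-0.1, -0.2, 0.7]
width: 88.2
grasp_force: 0.0
```

```bash
python3 g.py; python3 - <<'E'
from h import *
D={c:cam(c) for c in("top","scene")}
T={"head_a":(582.7,.3,.21),"driver_a":(551.3,299,.08),"trim_ring":(592.6,-304.5,-.2)}
for n in T:
  for c in D:
    for k in cams.cut_out(c,n):
        if k["p"]>.3: 
            r=fit(n,[(D[c],k["pixels"])],unproj(D[c],k["rect"][:2],20)[:2],6); t=T[n]; d=r.x[:2]-t[:2]; C,s=np.cos(t[2]),np.sin(t[2])
            print(n,c,round(k["p"],2),r.x.round(2),"in tray",np.round([C*d[0]+s*d[1],-s*d[0]+C*d[1]],1))
a=D["top"]["image"][120:220,20:310]; b=D["scene"]["image"][160:380,150:450]
cv2.imwrite("pics/s10.png",np.vstack([cv2.resize(a,(580,200),interpolation=2),cv2.resize(b,(580,400),interpolation=2)])[:,:,::-1])
E
```

```text
t 41.32 tcp [413.6 321.4 120.1] phi 1.654 w 88.2 gf 0.0 ft [-0.1 -0.2  0.7]
head_a top 0.77 [5.7473e+02 4.5090e+01 1.0000e-01] in tray [ 1.5 45.5]
head_a scene 0.9 [ 5.7306e+02  4.4240e+01 -2.0000e-01] in tray [-0.3 45. ]
head_a scene 0.81 [ 5.9249e+02 -4.3570e+01 -1.4000e-01] in tray [  0.4 -44.9]
driver_a top 0.64 [548.49 345.35  -0.  ] in tray [ 0.9 46.4]
driver_a top 0.59 [556.76 258.03   3.19] in tray [  2.2 -41.3]
driver_a scene 0.82 [5.4860e+02 3.4274e+02 5.0000e-02] in tray [ 0.8 43.8]
driver_a scene 0.62 [5.5710e+02 2.5763e+02 8.0000e-02] in tray [  2.5 -41.7]
trim_ring top 0.63 [ 5.9008e+02 -3.0436e+02  5.0000e-02] in tray [-2.5 -0.4]
trim_ring scene 0.71 [ 5.9259e+02 -3.0692e+02  1.0000e-01] in tray [ 0.5 -2.4]
```

View pics/s10.png

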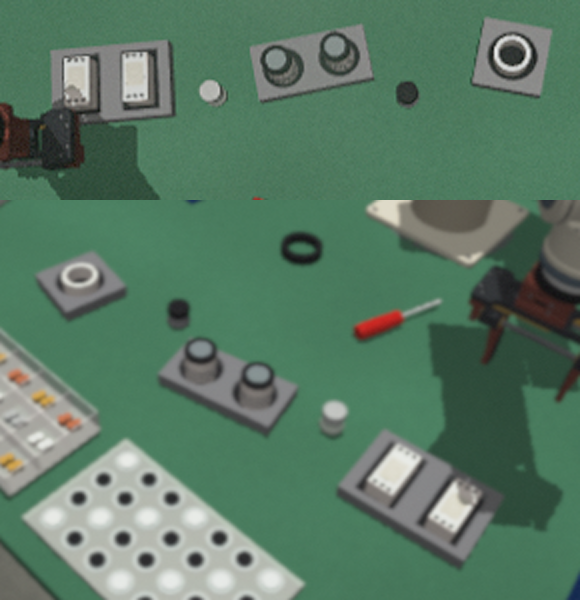

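All five parts are seated in their recesses: heads at (200,360) and (257,385), drivers at (395,470) and (455,505), ring at (80,278). Both jars are upright at (178,312) and (333,415), and the robot is clear. Handing in.

```bash
python3 -c "
from workcell import ctrl
print(ctrl.close_job())"
```

```text
the job is handed in; nothing more can be done
None
```

The job is handed in at about 41 s of 115 s: both heads, both drivers and the ring looked seated and let go in their trays in the final pictures, with both jars upright; the hand-in returned no verdict.

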